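Dock the inspection lamp in its charging clips

TASK

Put the tubular inspection lamp back on its charger: take it from the wooden rest, snap it sideways down into both spring clips of the cradle with its steel tail towards the charging socket, then slide it along in the clips until the tail is home on the contact inside the socket, and let go. Feel for the end and do not force it: neither slam it on the clip saddles nor ram the end stop. Leave the other things on the bench where they are.

Things in the scene. Friction and masses are not known exactly. Their poses are not given: they have to be found in the camera images.
- lamp_mid (a point): Centre of the inspection lamp, half-way along it, on its axis; x along it towards the tail. A straight round aluminium tube 200 mm long, 28 mm in diameter, 140 to 240 g. It lies level in the rest, axis 46 mm above the bench, and can be taken from above across its middle (100 mm of tube free between the supports).
- lamp_tail (a point): Centre of the lamp's tail: the flat end of a bare steel neck 20 mm in diameter and 12 mm long, 100 mm along the lamp's x axis from lamp_mid. The other end is a white domed lamp glass.
- lamp: The whole lamp; same point and axes as lamp_mid. It may be rolled any way about its length.
- rest: Fixed wooden lamp rest; origin at the centre of its underside on the bench, x along the lamp towards its tail. Base 170 x 80 x 12 mm with two V-notched supports, 14 mm wide, at x = -62 and +62 mm, at most 46 mm high.
- cradle: Charging cradle, screwed down; origin at the centre of its underside, x along the seated lamp towards the socket. Base 262 x 66 x 10 mm. Clips stand at x = -55 and +55 mm; between them 96 mm of the tube stay free for the fingers, down to 10 mm above the bench. It is marred if all contact loads of the lamp on it add up to over 45 N; a seated lamp at rest makes 17 N.
- cradle_seat (a point): Point half-way between the clips on the seat line, where the axis of a seated lamp lies: 52 mm above the bench, straight above the cradle's origin, same axes (z up). A seated lamp slides along x in the clips with about 3 to 7 N and stays where it is left.
- clip_near (a point): Middle of the C-shaped spring-steel clip at x = -55 mm, on the seat line. Clip 14 mm wide, open upwards, lips up to 17 mm above the line; takes a lamp coming straight down up to 3 mm off line. Both clips work alike and together.
- clip_far (a point): The like clip at x = +55 mm, by the socket. Pressing down: the lips meet the lamp when its axis is about 19 mm above the line, both together resist with up to 8 to 12 N, let go and draw the lamp down by itself from about 6 mm; then its underside lands on hard saddles, axis on the line.
- socket: Charging socket, a black box 44 x 44 x 44 mm, open only towards the clips; origin at the centre of its mouth, on the seat line 85 mm along x from cradle_seat; x points into it. Opening 34 x 34 mm. Press the lamp in with the tail short of the mouth (lamp_mid 20 to 30 mm on the -x side of cradle_seat), then slide it in along x.
- mouth (a point): Same point as socket. Inside, out of sight, is a hard end stop, at a depth from the mouth that differs each time, from 10 to 32 mm, not measured. A sprung contact pin stands out 2 mm before it and yields to 1 to 1.8 N. Home: the tail presses the pin (it may rest on the stop). The stop is marred by over 20 N beyond the sliding friction.
- tape_roll: bystander: black tape roll lying flat, 90 mm across, 24 mm high; origin at the centre of its underside.
- screw_jar: bystander: clear jar with steel lid, 60 mm across, 85 mm high; origin at the centre of its underside.
- sand_block: bystander: cork sanding block 100 x 60 x 32 mm; origin at the centre of its underside.
- screwdriver: bystander: screwdriver lying on the bench; leave it alone.
- mallet: bystander: hammer lying on the bench; leave it alone.
Mind the look-alikes: they are no part of the job. Leave any blue, green or pink look-alike of the lamp alone.

How it is judged (in metres and radians):
On the way, in this order (a step that is already met when the one before it is completed fails the run):
1. the lamp is snapped down onto the saddles of both clips, its tail still short of the contact (z of lamp_mid in the frame of cradle_seat between -0.002 and 0.002 m and y of lamp_mid in the frame of cradle_seat between -0.0025 and 0.0025 m and angle between the x axis of lamp_mid and the x axis of cradle_seat, either way round below 0.04 rad and x of lamp_tail in the frame of socket below 0.005 m), for 0.1 s.
2. the seated lamp is slid until its tail presses the contact in the socket (z of lamp_mid in the frame of cradle_seat between -0.002 and 0.002 m and y of lamp_mid in the frame of cradle_seat between -0.0025 and 0.0025 m and angle between the x axis of lamp_mid and the x axis of cradle_seat, either way round below 0.04 rad and contact force between lamp and socket above 0.4 N and x of lamp_tail in the frame of socket above 0.006 m), for 0.1 s.
At the end, for the whole second after the job is handed in: The lamp lies in both clips, its middle within 2 mm in height and 2.5 mm sideways of the seat line and parallel to it within 0.04 rad, its tail in the socket and pressing on the contact (over 0.4 N), at rest and released (all of step 2 and linear speed of lamp below 0.01 m/s); the robot touches nothing.
It fails at once if the contact loads of the lamp on the cradle (clips, saddles, socket) add up to more than 45 N (contact force between lamp and cradle above 45 N).
It fails at once if the end stop is pushed with more than 20 N (contact force between lamp and socket above 20 N).
It fails at once if another thing on the bench is moved by more than 25 mm (distance of any of tape_roll, screw_jar, sand_block, screwdriver, mallet from where it was at the start of the episode above 0.025 m).
It also fails if it takes over 45 s, if anything falls off the work surface, if the arm or the gripper's body presses on something with over 40 N, if the wrist force passes 120 N, or if a joint passes its speed limit or range.

ROBOT

A 6-joint arm with a two-finger parallel gripper is mounted at the origin on the work surface. World frame = base frame: x ahead of the robot, y to its left, z up, the work surface at z = 0. Lengths are in mm, angles in rad, forces in N, time in s.
With the tool pointing down it reaches from about 225 to 875 mm from the base axis. Payload 3.4 kg.
Tool frame: the origin (TCP) lies midway between the tips of the shut fingers; the grasp point (between the pads) lies arm.grip_point_offset behind it (arm.grip_point_offset is the distance from the TCP to the grasp point, in mm); y points along the fingers, z is the direction in which the jaws open and shut, and the axes are right-handed (so a half turn about y gives the same grasp; the last joint's range is limited). The gripper opens to 85 mm and grips with 20 to 120 N. Pads are 22 mm wide; open, the fingers measure 114 mm over their backs; the gripper's body (76 mm by 85 mm) begins 54 mm behind the grasp point. The pads swing forward as they close: fully open they stand 13 mm farther back than shut.
Start: joints at [-1.374, 0.276, 1.505, -0, 1.361, -0.121], TCP at [179.674, -546.244, 203.928] pointing down, gripper open.
Joint ranges: [-2.89, 2.89], [-0.75, 2.08], [0.22, 2.7], [-1.18, 4.32], [0.11, 2.71], [-2.7, 2.7]. Speed limits (rad/s): [2.57, 2.57, 3.14, 3.14, 3.14, 3.14].

INTERFACE

Orientations are given as a rotation vector (axis times angle).
In Python, from workcell import arm gives the robot as it stands. The module is installed in compiled form; this text tells all that it offers. Calls block until the motion is done:
- arm.movep(position, orientation): joint-space move of the TCP to a pose.
- arm.move_straight(position, orientation=None, v=150, contact_N=None): straight line of the TCP; orientation=None keeps the orientation; v is the mean speed in mm/s. With contact_N (N) it stops when the force on the tool has changed by that much, and returns True; else False.
- arm.goto_joints(angles): joint-space move.
- arm.command_gripper(opening, newtons=None): finger opening in mm; newtons is the grip in N (None keeps the last); returns when the fingers have stopped.
- arm.hold(seconds).
- arm.ik(position, orientation): joint angles nearest the present ones, or None.
- arm.state(): the state.
- arm.get_image(name): name is "scene" or "top" or "wrist"; returns a dict with "image" (480x640x3 uint8, red, green, blue), "depth" (480x640 float32, mm along the optical axis (not along the pixel's ray), 0 where there is no reading), "fx", "fy", "cx", "cy" (pixels), "dist" ([k1, k2, p1, p2, k3] as OpenCV has them; the pictures are not rectified), "eye" and "attitude" of the camera in the world. Camera axes: x right, y down, z forward; pixel columns grow to the right and rows downward; lengths in mm; the calibration is good to about 2 mm. A picture is of the moment at which its call begins.
A pose or a line that the arm cannot do raises arm.Unreachable and nothing moves.
- arm.finish_job(): hands the job in, once; it reports no verdict.
The state is a dict: "t": time; "joint_pos": joint angles; "qvel": joint speeds; "joint_torque": joint torques, N m; "tcp_pos": TCP position; "eef_rot": TCP orientation; "contact_force": force on the tool from outside, world axes, zero at the start; "moment": the same for the moment, N m; "width": finger opening in mm.
Only numpy, scipy, OpenCV 4.12 (cv2) and the standard library are available. Lean on these libraries where they do the work, as an engineer would, in place of code of your own. Each camera call takes 0.05 s, during which the arm holds its last target.

## Working session

There is one attempt and no reset: what is moved stays moved. The work goes in short steps, each a Python script; the robot and the scene stay as the last script left them, time stands still between calls to the robot, and variables do not carry over. Pictures are saved under pics/ and viewed, and the job is handed in when it is done.

```bash
mkdir -p pics; python3 - <<'E'
from workcell import arm
import cv2
for n in ("scene","top","wrist"):
    d=arm.get_image(n); cv2.imwrite(f"pics/{n}0.png",d["image"][:,:,::-1])
    import pickle; pickle.dump({k:d[k] for k in d},open(f"{n}0.pkl","wb"))
    print(n,d["eye"],d["attitude"],d["fx"],d["dist"],(d["depth"]>0).mean())
s=arm.state(); print(s, arm.grip_point_offset)
E
```

```text
scene [1443.52052715 -636.7841253  1083.1740675 ] [-2.07994083 -1.02076272  0.46121814] 540.429298510282 [-0.04403514  0.          0.          0.          0.        ] 0.9893782552083333
top [ 372.87399661  115.47230406 1435.21441357] [-2.19244182  2.16833695 -0.1120412 ] 527.1106145639837 [-0.02858855  0.          0.          0.          0.        ] 0.9959244791666667
wrist [ 256.55886104 -520.21988007  372.45015339] [ 2.32296187 -1.68204393 -0.27581317] 341.36204405028707 [-0.04608383  0.          0.          0.          0.        ] 0.995947265625
{'t': 0.15, 'joint_pos': array([-1.37400299e+00,  2.76449059e-01,  1.50582599e+00, -3.20565267e-05,
        1.36070867e+00, -1.20998782e-01]), 'qvel': array([-0.00032886, -0.00091413, -0.00232914, -0.00231013,  0.0002271 ,
        0.00034928]), 'joint_torque': array([ 1.71002917e-03, -4.17142439e+01, -2.46033221e+01, -6.02896353e-05,
        7.59955466e-03,  2.26199467e-05]), 'tcp_pos': array([ 179.56960978, -545.79026692,  203.2453512 ]), 'eef_rot': array([-0.3285677 ,  2.05123655, -2.04835332]), 'contact_force': array([-0.30428175,  0.2600412 ,  0.44870904]), 'moment': array([-0.01881869, -0.0452025 , -0.03431179]), 'width': 85.19687811539778} 18.700000000000003
```

View pics/scene0.png

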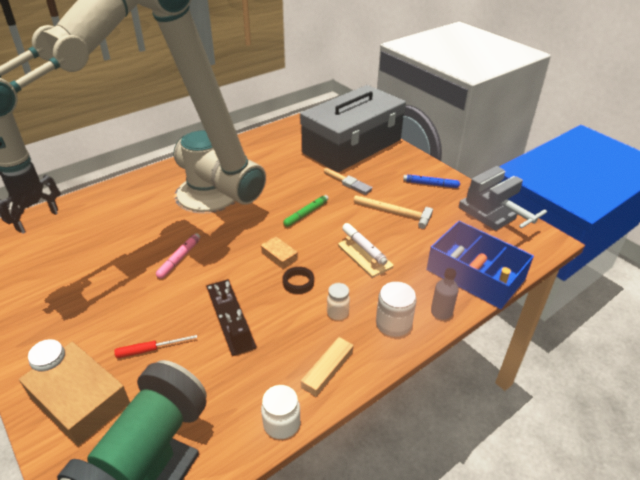

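View pics/top0.png

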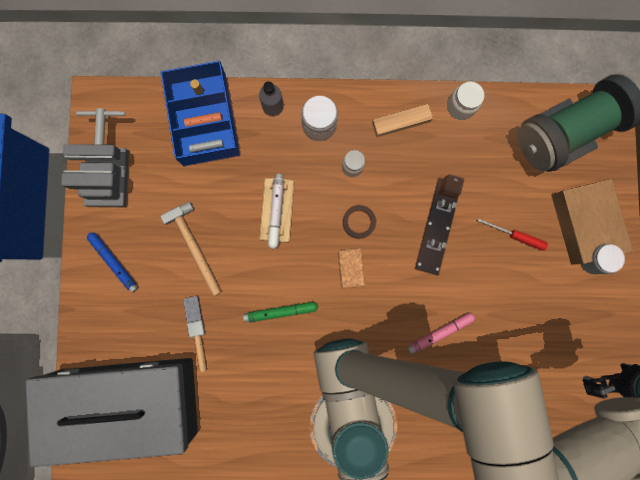

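View pics/wrist0.png

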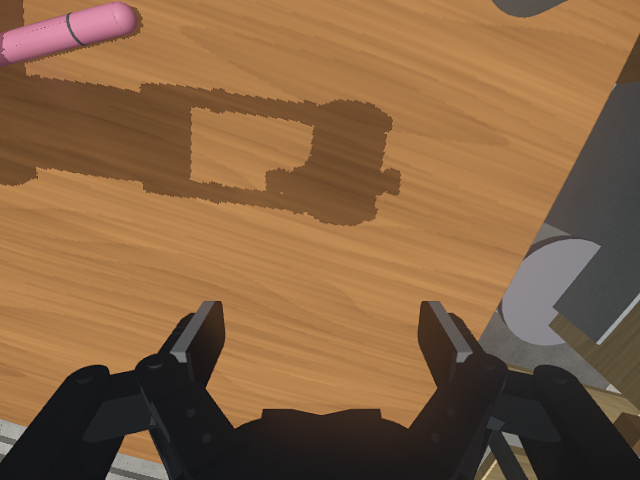

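The white tube at top (277,210), on the light wooden rest, is the candidate. The blue (112,262), green (280,312) and pink (440,333) tubes are look-alikes. The cradle is at (440,225) with its socket block at (453,187). I'll confirm with an enlarged crop.

```bash
python3 - <<'E'
import cv2,numpy as np
a=cv2.imread("pics/top0.png")
c1=cv2.resize(a[165:260,240:320],None,fx=5,fy=5,interpolation=cv2.INTER_CUBIC)
c2=cv2.resize(a[165:285,405:475],None,fx=4,fy=4,interpolation=cv2.INTER_CUBIC)
h=max(c1.shape[0],c2.shape[0]); o=np.zeros((h,c1.shape[1]+c2.shape[1],3),np.uint8)
o[:c1.shape[0],:c1.shape[1]]=c1;o[:c2.shape[0],c1.shape[1]:]=c2
cv2.imwrite("pics/crop0.png",o)
E
```

```text
(no output)
```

View pics/crop0.png

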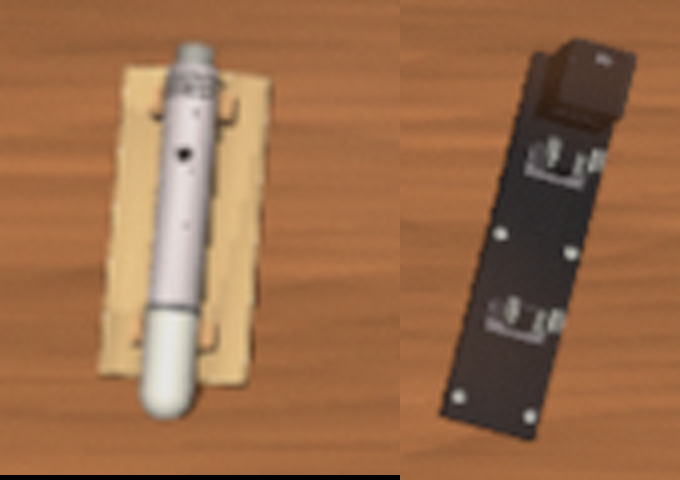

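The crop confirms the lamp: light aluminium tube, grey steel neck at top (280,176), white dome at bottom (274,245). On the cradle, the socket block is at the top end and the two clips are below it. Next I'll make coarse poses.

```bash
cat > h.py <<'E'
import numpy as np, cv2, pickle
from scipy.spatial.transform import Rotation as R
def rays(d,px):
    px=np.asarray(px,float).reshape(-1,1,2)
    K=np.array([[d["fx"],0,d["cx"]],[0,d["fy"],d["cy"]],[0,0,1]])
    u=cv2.undistortPoints(px,K,np.array(d["dist"],float)).reshape(-1,2)
    return np.c_[u,np.ones(len(u))]@R.from_rotvec(d["attitude"]).as_matrix().T
def onplane(d,px,z):
    r=rays(d,px); e=np.asarray(d["eye"]); z=np.broadcast_to(z,len(r))
    return e+r*((z-e[2])/r[:,2])[:,None]
def project(d,P):
    K=np.array([[d["fx"],0,d["cx"]],[0,d["fy"],d["cy"]],[0,0,1]])
    Rm=R.from_rotvec(d["attitude"]).as_matrix()
    Pc=(np.atleast_2d(P)-d["eye"])@Rm
    return cv2.projectPoints(Pc,np.zeros(3),np.zeros(3),K,np.array(d["dist"],float))[0].reshape(-1,2)
def cloud(d):
    v,u=np.mgrid[0:480,0:640]; px=np.c_[u.ravel(),v.ravel()]
    return (d["eye"]+rays(d,px)*d["depth"].reshape(-1,1)).reshape(480,640,3)
def down(ax):  # tool y straight down, jaw axis z horizontal at angle ax, -> rotvec
    z=np.array([np.cos(ax),np.sin(ax),0]); y=np.array([0,0,-1.]); x=np.cross(y,z)
    return R.from_matrix(np.c_[x,y,z]).as_rotvec()
E
python3 - <<'E'
from h import *
d=pickle.load(open("top0.pkl","rb")); 
s=R.from_rotvec([-0.3285677,2.05123655,-2.04835332]).as_matrix(); print(s.round(3))
print("lamp",onplane(d,[[280,176],[274,245]],46))
print("socket top,clips, base ends", onplane(d,[[454,184]],74),onplane(d,[[449,203],[436,243]],52),onplane(d,[[428,272]],10))
im=d["image"]; c=cloud(d)
hsv=cv2.cvtColor(im,cv2.COLOR_RGB2HSV)
# cradle dark mask
m=((im.max(2)<75)).astype(np.uint8); m[:,:405]=0;m[:,475:]=0;m[:165]=0;m[285:]=0
cs=max(cv2.findContours(m,0,1)[0],key=cv2.contourArea); print(cv2.minAreaRect(cs))
# heights
for p in [(277,200),(277,225),(454,184),(440,225),(300,280)]: print(p,c[p[1],p[0]].round(1))
# cradle by depth: top-camera cloud between z 5..15
z=c[...,2]; mm=(m>0)&(z>4)&(z<16); print(mm.sum(), np.median(z[mm]))
P=c[mm][:,:2].astype(np.float32); r=cv2.minAreaRect(P); print(r, cv2.boxPoints(r))
E
```

```text
[[-0.95  -0.     0.312]
 [-0.312  0.001 -0.95 ]
 [-0.    -1.    -0.001]]
lamp [[662.39660224 203.31611593  46.        ]
 [477.23610123 215.95998853  46.        ]]
socket top,clips, base ends [[ 641.44377262 -256.12715897   74.        ]] [[ 594.25498758 -247.98784137   52.        ]
 [ 486.94837471 -212.05933197   52.        ]] [[ 411.32854225 -199.46752191   10.        ]]
((438.3629455566406, 224.30775451660156), (24.023595809936523, 97.83539581298828), 14.708303451538086)
(277, 200) [596.3 209.7  52.8]
(277, 225) [529.1 208.2  57.8]
(454, 184) [ 641.8 -256.7   72. ]
(440, 225) [ 539.6 -233.    12.1]
(300, 280) [386.3 147.    2.3]
1416 10.740927313951943
((537.0810546875, -228.09193420410156), (66.57262420654297, 258.1455383300781), 74.7819595336914) [[ 403.79694 -226.33034]
 [ 652.8903  -294.0917 ]
 [ 670.3652  -229.85353]
 [ 421.2718  -162.09216]]
```

```bash
python3 - <<'E'
from h import *
from workcell import arm
w=pickle.load(open("wrist0.pkl","rb")); print("optax",R.from_rotvec(w["attitude"]).as_matrix()[:,2])
s=arm.state(); 
for nm,ctr,th in (("lamp",[570,210],-3.9),("crad",[530,-226],-15.2)):
    for off in (90,-90):
        a=np.radians(th+off); q=arm.ik([*ctr,120],down(a)); print(nm,off,None if q is None else np.round(q,2))
E
```

```text
optax [-0.30204289 -0.09766288 -0.94827847]
lamp 90 [ 0.24  0.38  1.56 -0.    1.2  -1.26]
lamp -90 [ 0.24  0.38  1.56 -0.    1.2   1.88]
crad 90 [-0.52  0.34  1.63 -0.    1.17 -1.83]
crad -90 [-0.52  0.34  1.63 -0.    1.17  1.31]
```

```bash
python3 - <<'E'
from h import *
from workcell import arm
for nm,ctr,th in (("crad",[537,-228],-15.2),("lamp",[570,210],-3.9)):
    a=np.radians(th); u=np.array([np.cos(a),np.sin(a)])
    p=np.array(ctr)-70*u
    arm.movep([*p,210],down(a-np.pi/2)); arm.hold(0.2)
    d=arm.get_image("wrist"); pickle.dump(d,open(f"w_{nm}.pkl","wb")); cv2.imwrite(f"pics/w_{nm}.png",d["image"][:,:,::-1])
    print(d["eye"],arm.state()["tcp_pos"],arm.state()["t"])
E
```

```text
[ 547.38912876 -231.49533501  379.22081728] [ 469.24146197 -210.3275659   209.93226123] 2.0333
[581.35064536 208.49613031 379.32652095] [500.50199717 213.91619414 210.0262503 ] 3.85
```

View pics/w_crad.png

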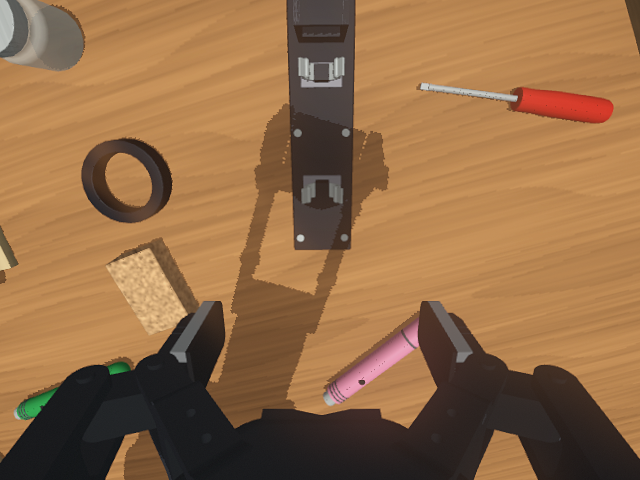

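View pics/w_lamp.png

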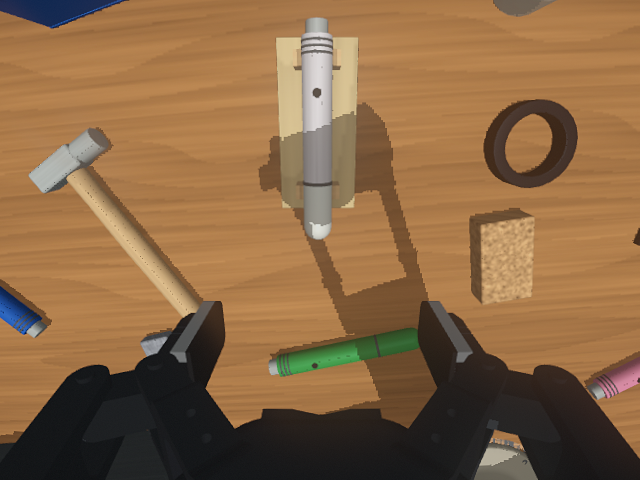

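Wrist view 1 shows the cradle: mouth at about (321,33), far clip at (321,70), near clip at (321,188), base end at row 249. View 2 shows the lamp: neck end at (316,18), dome end at (317,239). Next I'll measure the edges.

```bash
python3 - <<'E'
from h import *
def fit(P):
    c=P.mean(0); v=np.linalg.svd(P-c)[2][0]; v*=np.sign(v[0]); return c,v
# lamp: bright/unsaturated vs wood
d=pickle.load(open("w_lamp.pkl","rb")); im=d["image"]; hsv=cv2.cvtColor(im,cv2.COLOR_RGB2HSV)
m=(hsv[...,1]<70).astype(np.uint8); m[:,:285]=0; m[:,350:]=0; m[260:]=0
m=cv2.morphologyEx(m,cv2.MORPH_OPEN,np.ones((5,5)))
L=[];
for r in range(55,205):
    x=np.where(m[r])[0]
    if len(x)>10: L.append((r,x.min()-.5,x.max()+.5))
L=np.array(L); print(len(L),L[::20]); 
w=L[:,2]-L[:,1]; ok=abs(w-np.median(w))<4; L=L[ok]
mid=onplane(d,np.c_[(L[:,1]+L[:,2])/2,L[:,0]],46); c,v=fit(mid[:,:2]); print("lamp line",c,v,np.degrees(np.arctan2(v[1],v[0])), "resid",np.std((mid[:,:2]-c)@[-v[1],v[0]]))
rows=np.where(m.sum(1)>5)[0]; print("rows",rows.min(),rows.max())
e=onplane(d,[[316.5,rows.min()-.5],[317,rows.max()+.5]],[46,46]); s=(e[:,:2]-c)@v; print(s, "mid",c+v*s.mean(),"length",s[0]-s[1])
# cradle
d=pickle.load(open("w_crad.pkl","rb")); im=d["image"].astype(int)
m=((im.max(2)<95)&(im[...,0]-im[...,2]<35)).astype(np.uint8); m[:,:270]=0;m[:,375:]=0;m[270:]=0
cv2.imwrite("pics/mc.png",m*255)
print([(r,np.where(m[r])[0].min(),np.where(m[r])[0].max()) for r in range(45,250,12)])
E
python3 - <<'E'
import cv2,numpy as np
a=cv2.imread("pics/w_crad.png"); cv2.imwrite("pics/cc.png",cv2.resize(a[0:260,270:375],None,fx=4,fy=2.3,interpolation=cv2.INTER_CUBIC))
b=cv2.imread("pics/mc.png"); 
E
```

```text
150 [[ 55.  300.5 332.5]
 [ 75.  301.5 332.5]
 [ 95.  301.5 331.5]
 [115.  301.5 331.5]
 [135.  302.5 331.5]
 [155.  302.5 331.5]
 [175.  302.5 331.5]
 [195.  303.5 331.5]]
lamp line [573.711439   212.58513806] [ 0.99770526 -0.06770681] -3.882284724077727 resid 0.21717391036818265
rows 18 239
[  94.80192246 -107.68304077] mid [567.28565925 213.02120779] length 202.48496323326853
[(45, np.int64(288), np.int64(354)), (57, np.int64(288), np.int64(353)), (69, np.int64(289), np.int64(353)), (81, np.int64(289), np.int64(353)), (93, np.int64(289), np.int64(353)), (105, np.int64(290), np.int64(352)), (117, np.int64(290), np.int64(352)), (129, np.int64(291), np.int64(352)), (141, np.int64(291), np.int64(352)), (153, np.int64(292), np.int64(351)), (165, np.int64(292), np.int64(351)), (177, np.int64(292), np.int64(351)), (189, np.int64(293), np.int64(351)), (201, np.int64(293), np.int64(350)), (213, np.int64(294), np.int64(350)), (225, np.int64(294), np.int64(350)), (237, np.int64(295), np.int64(349)), (249, np.int64(319), np.int64(321))]
```

View pics/cc.png

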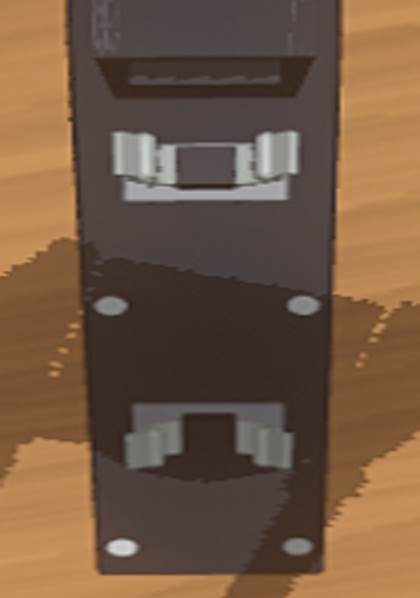

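```bash
python3 - <<'E'
from h import *
def fit(P):
    c=P.mean(0); v=np.linalg.svd(P-c)[2][0]; v*=np.sign(v[0]); return c,v
d=pickle.load(open("w_crad.pkl","rb")); im=d["image"].astype(int)
m=((im.max(2)<95)&(im[...,0]-im[...,2]<35)).astype(np.uint8); m[:,:270]=0;m[:,375:]=0;m[270:]=0
L=np.array([(r,np.where(m[r])[0].min()-.5,np.where(m[r])[0].max()+.5) for r in range(45,240)])
l=onplane(d,L[:,[1,0]],10)[:,:2]; r=onplane(d,L[:,[2,0]],10)[:,:2]
cl,vl=fit(l); cr,vr=fit(r); v=vl+vr; v/=np.linalg.norm(v); n=np.array([-v[1],v[0]])
print("dirs",vl,vr,"ang",np.degrees(np.arctan2(v[1],v[0])),"width",(cl-cr)@n)
c=(cl+cr)/2
end=onplane(d,[[321,248.5]],10)[0,:2]; xe=(end-c)@v; O=c+v*(xe+131); print("origin from end",O, "cradle line y off at O")
# clip feature points: far and near outer upper lips z~69 ; clip wings from crop (px/4+270, /2.3)
f=lambda x,y:(270+x/4,y/2.3)
for nm,pts,z in (("far lips top edges",[f(113,150),f(298,150)],66),("near lips",[f(126,450),f(292,450)],66),("far plate",[f(124,190),f(289,190)],12),("near plate",[f(133,415),f(285,415)],12),("screwsA",[f(111,305),f(304,305)],10),("screwsB",[f(122,547),f(298,547)],10),("mouth top",[f(96,58),f(315,58)],74)):
    P=onplane(d,pts,z)[:,:2]-O; print(nm,"x",(P@v).round(1),"y",(P@n).round(1),"mid",(P@n).mean().round(2))
np.save("cr.npy",np.r_[O,v])
E
```

```text
dirs [ 0.96705264 -0.25457651] [ 0.96571575 -0.25960179] ang -14.897463796808555 width 64.47378484859783
origin from end [ 539.42467295 -230.05610606] cradle line y off at O
far lips top edges x [54.  53.7] y [ 19.  -19.7] mid -0.32
near lips x [-57.2 -57.5] y [ 19.  -19.7] mid -0.37
far plate x [45.9 45.7] y [ 19.9 -21.1] mid -0.63
near plate x [-51.8 -52.1] y [ 19.8 -21.1] mid -0.65
screwsA x [-2.2 -2.5] y [ 24.5 -25.7] mid -0.58
screwsB x [-117.8 -118.2] y [ 24.6 -25.7] mid -0.55
mouth top x [82.3 82. ] y [ 21.2 -22.2] mid -0.5
```

```bash
python3 - <<'E'
from h import *
from workcell import arm
a=np.radians(-3.88); u=np.array([np.cos(a),np.sin(a)]); L=np.array([567.5,213.0])
o=down(a-np.pi/2)
arm.movep([*L,120],o)
print(arm.move_straight([*L,24],v=90,contact_N=8)); s=arm.state(); print(s["tcp_pos"],s["contact_force"],s["t"])
arm.command_gripper(45,25); 
s=arm.state(); print(s["contact_force"],s["width"])
arm.command_gripper(20,70); arm.hold(0.2)
s=arm.state(); print(s["tcp_pos"],s["contact_force"],s["moment"],s["width"],s["t"])
d=arm.get_image("wrist"); cv2.imwrite("pics/w_grasp.png",d["image"][:,:,::-1]); pickle.dump(d,open("w_grasp.pkl","wb"))
E
```

```text
False
[568.08834456 213.16953976  24.65463737] [0.6428358  0.40075977 0.06139669] 5.5917
[-0.99319242 -0.52952633 -0.51867872] 45.1127814048293
[567.50717973 212.99466478  24.24369778] [-1.09237122 -0.54280157  4.01625888] [-0.07203191  0.18052083 -0.01669149] 21.23589704380463 6.625
```

View pics/w_grasp.png

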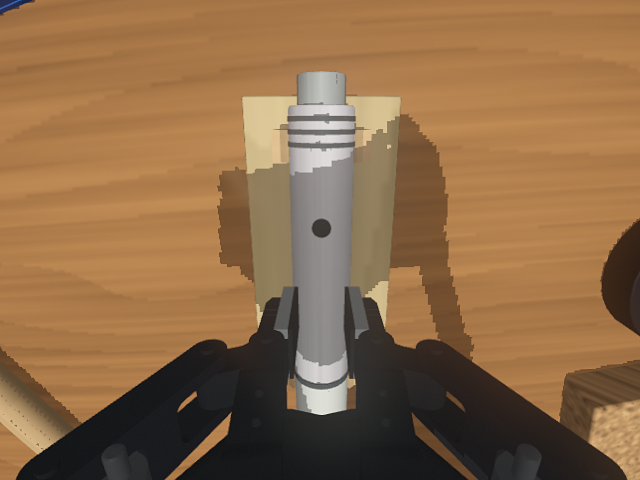

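```bash
python3 - <<'E'
from h import *
from workcell import arm
arm.command_gripper(20,40); arm.hold(0.2); s=arm.state(); print("40N",s["width"],s["contact_force"],s["moment"])
d=arm.get_image("wrist"); c=cloud(d)
for r in (290,300,320,340): print(r,[tuple(c[r,x].round(0)) for x in (278,284,290,322,352,358,364)])
print(arm.state()["t"])
E
```

```text
40N 21.351403147914045 [-1.03920277 -1.30798873  5.54065484] [-0.08075687  0.21867532 -0.00829966]
290 [(np.float64(555.0), np.float64(240.0), np.float64(12.0)), (np.float64(579.0), np.float64(229.0), np.float64(59.0)), (np.float64(579.0), np.float64(226.0), np.float64(58.0)), (np.float64(578.0), np.float64(212.0), np.float64(59.0)), (np.float64(577.0), np.float64(199.0), np.float64(59.0)), (np.float64(577.0), np.float64(196.0), np.float64(58.0)), (np.float64(551.0), np.float64(189.0), np.float64(11.0))]
300 [(np.float64(576.0), np.float64(232.0), np.float64(61.0)), (np.float64(579.0), np.float64(228.0), np.float64(67.0)), (np.float64(579.0), np.float64(225.0), np.float64(67.0)), (np.float64(574.0), np.float64(212.0), np.float64(59.0)), (np.float64(578.0), np.float64(200.0), np.float64(68.0)), (np.float64(577.0), np.float64(197.0), np.float64(68.0)), (np.float64(573.0), np.float64(194.0), np.float64(61.0))]
320 [(np.float64(579.0), np.float64(229.0), np.float64(83.0)), (np.float64(579.0), np.float64(226.0), np.float64(83.0)), (np.float64(579.0), np.float64(224.0), np.float64(83.0)), (np.float64(564.0), np.float64(213.0), np.float64(60.0)), (np.float64(577.0), np.float64(201.0), np.float64(82.0)), (np.float64(577.0), np.float64(199.0), np.float64(83.0)), (np.float64(576.0), np.float64(196.0), np.float64(82.0))]
340 [(np.float64(580.0), np.float64(227.0), np.float64(96.0)), (np.float64(580.0), np.float64(225.0), np.float64(96.0)), (np.float64(574.0), np.float64(224.0), np.float64(89.0)), (np.float64(552.0), np.float64(214.0), np.float64(59.0)), (np.float64(572.0), np.float64(202.0), np.float64(88.0)), (np.float64(578.0), np.float64(200.0), np.float64(96.0)), (np.float64(578.0), np.float64(198.0), np.float64(96.0))]
7.1417
```

```bash
python3 - <<'E'
from h import *
d=pickle.load(open("w_lamp.pkl","rb")); c=cloud(d)  # open, tcp z 210 at (500.5,213.9)
for r in range(298,330,4): print(r,[tuple(c[r,x].round(0).astype(int)) for x in (200,210,216,222,424,430,436)])
d=pickle.load(open("w_grasp.pkl","rb")); c=cloud(d)
for r in range(280,300,2): print(r,[tuple(c[r,x].round(0).astype(int)) for x in (276,280,284,288,292,294,348,352,356,360,364)])
print(project(d,[[567.5,213,24]]),project(d,[[567.5,213,43]]))
E
python3 -c "
import cv2;a=cv2.imread('pics/w_grasp.png');cv2.imwrite('pics/g2.png',cv2.resize(a[260:420,220:420],None,fx=3.5,fy=3.5,interpolation=2))"
```

```text
298 [(np.int64(383), np.int64(375), np.int64(0)), (np.int64(382), np.int64(362), np.int64(0)), (np.int64(381), np.int64(355), np.int64(-1)), (np.int64(380), np.int64(347), np.int64(-2)), (np.int64(363), np.int64(94), np.int64(0)), (np.int64(362), np.int64(86), np.int64(-1)), (np.int64(362), np.int64(78), np.int64(-1))]
302 [(np.int64(377), np.int64(376), np.int64(0)), (np.int64(514), np.int64(259), np.int64(255)), (np.int64(514), np.int64(257), np.int64(255)), (np.int64(375), np.int64(348), np.int64(-2)), (np.int64(508), np.int64(171), np.int64(254)), (np.int64(508), np.int64(168), np.int64(255)), (np.int64(508), np.int64(166), np.int64(256))]
306 [(np.int64(514), np.int64(262), np.int64(258)), (np.int64(513), np.int64(259), np.int64(257)), (np.int64(514), np.int64(256), np.int64(258)), (np.int64(509), np.int64(257), np.int64(249)), (np.int64(506), np.int64(171), np.int64(254)), (np.int64(508), np.int64(170), np.int64(259)), (np.int64(508), np.int64(167), np.int64(258))]
310 [(np.int64(514), np.int64(261), np.int64(261)), (np.int64(514), np.int64(257), np.int64(261)), (np.int64(512),
[... 6026 characters left out ...]
4(577), np.int64(198), np.int64(63)), (np.int64(577), np.int64(196), np.int64(64)), (np.int64(548), np.int64(189), np.int64(11))]
298 [(np.int64(576), np.int64(233), np.int64(59)), (np.int64(575), np.int64(231), np.int64(58)), (np.int64(580), np.int64(228), np.int64(67)), (np.int64(579), np.int64(226), np.int64(66)), (np.int64(579), np.int64(225), np.int64(66)), (np.int64(579), np.int64(224), np.int64(66)), (np.int64(577), np.int64(201), np.int64(66)), (np.int64(577), np.int64(199), np.int64(65)), (np.int64(577), np.int64(198), np.int64(66)), (np.int64(577), np.int64(196), np.int64(66)), (np.int64(573), np.int64(194), np.int64(59))]
[[321.42989099 277.83710885]] [[321.503125   294.49963763]]
```

View pics/g2.png

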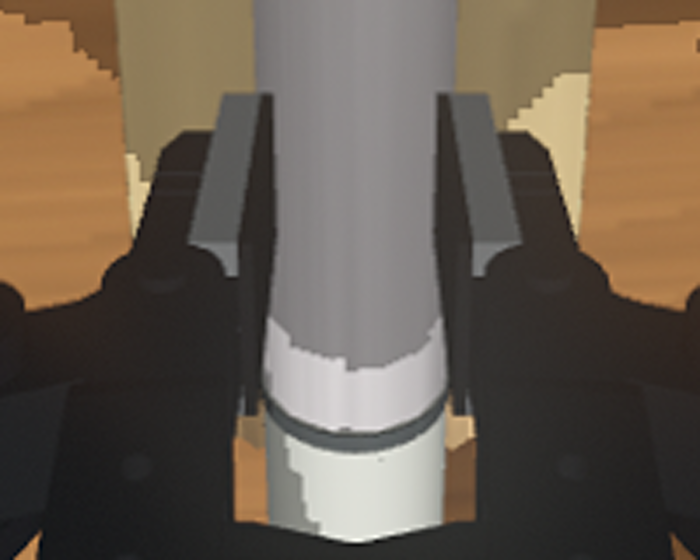

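The pads' lower ends measure z≈54 with the reported TCP at z≈24, and the 21 mm width fits a chord about 9 mm above the axis. So the fingertips sit about 30 mm above the reported TCP, and I've only caught the crown of the tube. I'll open and regrip lower, with a contact guard.

```bash
python3 - <<'E'
from h import *
from workcell import arm
a=np.radians(-3.88); L=np.array([567.5,213.0])
arm.command_gripper(60,40); arm.hold(0.2)
d=arm.get_image("wrist"); c=cloud(d); m=d
s=arm.state(); print(s["tcp_pos"],s["contact_force"])
print(arm.move_straight([*L,1],v=40,contact_N=5)); s=arm.state(); print(s["tcp_pos"],s["contact_force"])
arm.command_gripper(20,60); arm.hold(0.2)
s=arm.state(); print(s["tcp_pos"],s["contact_force"],s["moment"],s["width"],s["t"])
d=arm.get_image("wrist"); cv2.imwrite("pics/w_grasp2.png",d["image"][:,:,::-1]); pickle.dump(d,open("w_grasp2.pkl","wb"))
E
```

```text
[567.48427037 213.00307931  23.97008556] [0.1605805  0.07639284 0.00271417]
False
[567.56527258 213.02044429   0.91092618] [ 0.14126542 -0.76190524 -0.09269298]
[567.79417016 212.97164933   1.49632651] [-1.0539965  -0.8724872   4.77634869] [-0.1180447   0.13011734  0.05684452] 26.54225919678926 9.175
```

View pics/w_grasp2.png

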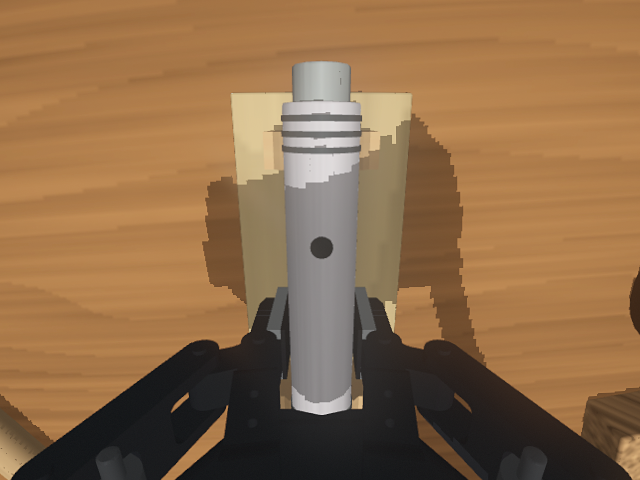

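```bash
python3 - <<'E'
from h import *
d=pickle.load(open("w_grasp2.pkl","rb")); c=cloud(d)
for r in range(284,312,4): print(r,[tuple(int(v) for v in c[r,x].round(0)) for x in (272,276,280,284,358,362,366,370)])
E
```

```text
284 [(571, 239, 11), (571, 236, 12), (571, 234, 11), (570, 232, 11), (567, 194, 11), (567, 192, 11), (567, 190, 11), (567, 188, 11)]
288 [(569, 239, 12), (569, 237, 12), (580, 231, 35), (580, 229, 34), (577, 196, 33), (577, 194, 34), (565, 190, 11), (565, 188, 11)]
292 [(566, 239, 11), (566, 237, 12), (580, 230, 38), (580, 228, 39), (577, 196, 38), (577, 195, 37), (563, 190, 12), (563, 188, 11)]
296 [(564, 239, 11), (580, 232, 41), (579, 230, 40), (579, 228, 41), (577, 197, 42), (578, 195, 42), (577, 193, 42), (560, 188, 12)]
300 [(575, 235, 37), (580, 231, 45), (580, 230, 45), (579, 228, 45), (577, 197, 44), (577, 196, 45), (577, 194, 45), (573, 191, 38)]
304 [(576, 234, 42), (579, 231, 48), (579, 229, 48), (579, 228, 48), (577, 197, 48), (577, 196, 47), (578, 194, 49), (573, 192, 41)]
308 [(580, 232, 51), (580, 230, 51), (580, 229, 52), (580, 227, 52), (577, 198, 51), (577, 196, 52), (577, 195, 51), (577, 193, 51)]
```

```bash
python3 - <<'E'
from h import *
from workcell import arm
arm.move_straight([567.5,213,110],v=100); arm.hold(0.3)
s=arm.state(); print(s["tcp_pos"],s["contact_force"],s["moment"],s["width"])
C=np.load("cr.npy"); v=C[2:]; n=np.array([-v[1],v[0]]); O=C[:2]-1.5*v-0.4*n; th=np.arctan2(v[1],v[0])
p=O-25*v; print(p)
arm.movep([*p,110],down(th-np.pi/2)); 
arm.move_straight([*p,55],v=80); arm.hold(0.3)
s=arm.state(); print(s["tcp_pos"],s["contact_force"],s["moment"],s["width"],s["t"])
d=arm.get_image("wrist"); cv2.imwrite("pics/w_hov.png",d["image"][:,:,::-1]); pickle.dump(d,open("w_hov.pkl","wb"))
d=arm.get_image("scene"); cv2.imwrite("pics/s_hov.png",d["image"][:,:,::-1])
E
```

```text
[567.31813935 212.93004942 109.59990021] [-0.68464966  0.236693   -2.23928877] [-0.01181223 -0.00826048 -0.03061364] 26.143229272085772
[ 513.71256924 -223.62977561]
[ 513.96268842 -223.82500672   55.46706966] [-0.54977176  0.64578567 -1.32824165] [ 0.0149724  -0.05921388 -0.00590721] 26.549779135793834 13.5167
```

View pics/w_hov.png

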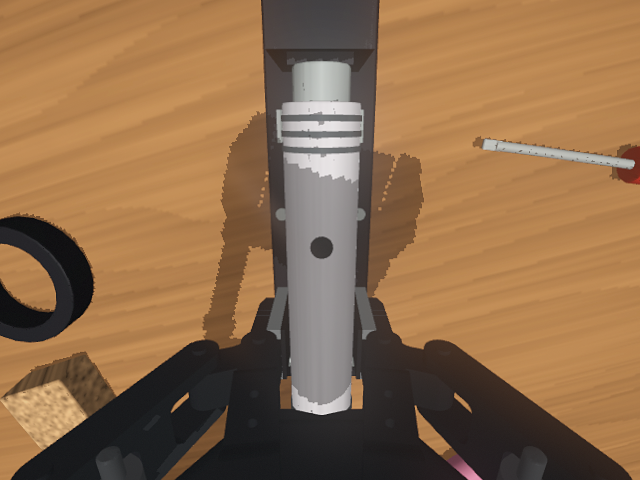

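```bash
python3 -c "
import cv2;a=cv2.imread('pics/s_hov.png');cv2.imwrite('pics/s_hov2.png',cv2.resize(a[180:380,140:340],None,fx=3,fy=3,interpolation=2))"
```

```text
(no output)
```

View pics/s_hov2.png

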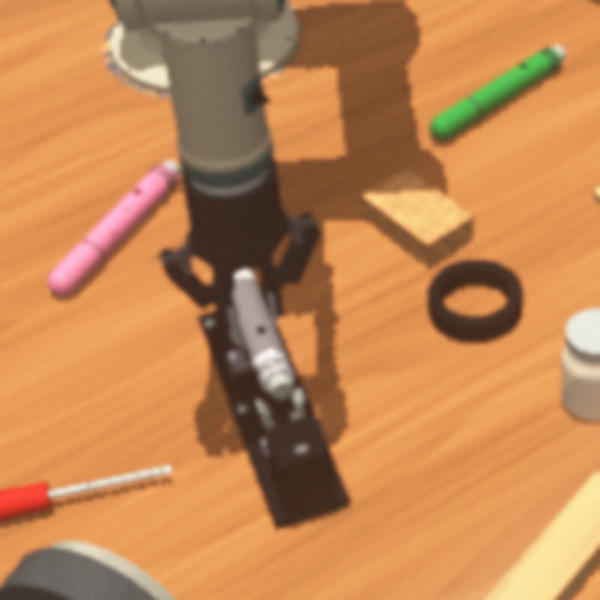

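```bash
python3 - <<'E'
from h import *
def fit(P):
    c=P.mean(0); v=np.linalg.svd(P-c)[2][0]; v*=np.sign(v[0]); return c,v
d=pickle.load(open("w_hov.pkl","rb")); im=d["image"].astype(int)
wood=(im[...,0]-im[...,2]>35)
L=[]
for r in list(range(110,205))+list(range(225,260)):
    a=np.where(~wood[r])[0]; 
    # cradle edges: contiguous non-wood run around col 320
    l=320
    while not wood[r,l]: l-=1
    q=320
    while not wood[r,q]: q+=1
    L.append((r,l+.5,q-.5))
L=np.array(L)
Pl=onplane(d,L[:,[1,0]],10)[:,:2];Pr=onplane(d,L[:,[2,0]],10)[:,:2]
w=np.linalg.norm(Pl-Pr,axis=1); ok=abs(w-np.median(w))<2; print("width",np.median(w),ok.sum())
cl,vl=fit(Pl[ok]);cr,vr=fit(Pr[ok]); c=(cl+cr)/2; v=(vl+vr)/2
g=im.min(2); B=[]
for r in range(175,370,3):
    l=320
    while g[r,l]>95 or 310<l<335: l-=1
    q=320
    while g[r,q]>95 or 305<q<332: q+=1
    B.append((r,l+.5,q-.5))
B=np.array(B); B=B[B[:,0]<285]
m=onplane(d,np.c_[(B[:,1]+B[:,2])/2,B[:,0]],100)[:,:2]; cm,vm=fit(m); print(B[::6])
n=np.array([-v[1],v[0]])
print("angles deg",np.degrees(np.arctan2(v[1],v[0])),np.degrees(np.arctan2(vm[1],vm[0])))
tcp=np.array([513.96,-223.82])
for x in (-40,0,25,80): 
    P=cm+vm*((tcp-cm)@vm+x); print(x,"lamp off cradle line y",((P-c)@n))
print("tcp off",(tcp-c)@n)
# clip far lips
P=onplane(d,[[277,125],[363,125]],67)[:,:2]; print("far clip mid y",((P-c)@n).mean(),(P-tcp)@v)
P=onplane(d,[[262,50],[377,50]],74)[:,:2]; print("mouth edge",(P-tcp)@v); 
P=onplane(d,[[322,62]],[100+8])[:,:2]; print("tail",(P-tcp)@v)
E
```

```text
width 64.98384111291323 130
[[175.  283.5 358.5]
 [193.  284.5 357.5]
 [211.  275.5 364.5]
 [229.  285.5 356.5]
 [247.  286.5 331.5]
 [265.  286.5 355.5]
 [283.  287.5 354.5]]
angles deg -14.81838104773181 -15.585186440587801
-40 lamp off cradle line y 0.8741502479943399
0 lamp off cradle line y 0.338835183149695
25 lamp off cradle line y 0.004263267621825437
80 lamp off cradle line y -0.7317949465395611
tcp off -0.5898706128362008
far clip mid y -0.1423700289417429 [79.78300143 79.69998284]
mouth edge [108.72791931 108.63177709]
tail [98.89144319]
```

```bash
cat > st.py <<'E'
from h import *
from workcell import arm
C=np.load("cr.npy"); v=C[2:]/np.linalg.norm(C[2:]); n=np.array([-v[1],v[0]]); O=C[:2]-1.5*v-0.4*n; th=np.arctan2(v[1],v[0])
def cr(s):
    f=s["contact_force"]; p=s["tcp_pos"][:2]-O
    return "x%.1f y%.1f z%.2f | F x%.1f y%.1f z%.1f |w %.1f t%.2f"%(p@v,p@n,s["tcp_pos"][2],f[:2]@v,f[:2]@n,f[2],s["width"],s["t"])
E
python3 - <<'E'
from st import *
p=O-25*v
arm.move_straight([*p,29],v=70,contact_N=8); print(cr(arm.state()))
for z in np.arange(27.5,12,-1.5):
    b=arm.move_straight([*p,z],v=15,contact_N=14); s=arm.state(); print(b,cr(s))
    if b: break
    if s["contact_force"][2]>20: break
E
```

```text
x-25.4 y0.1 z28.34 | F x0.7 y-0.3 z-1.4 |w 26.4 t14.14
False x-24.8 y-0.0 z27.70 | F x-0.7 y0.3 z-1.0 |w 26.4 t14.39
False x-24.6 y0.3 z26.28 | F x0.8 y2.4 z-1.5 |w 26.5 t14.64
False x-24.4 y0.0 z25.01 | F x-0.1 y2.8 z3.5 |w 26.2 t14.89
False x-24.2 y-0.2 z23.47 | F x1.5 y1.3 z4.0 |w 26.4 t15.14
False x-24.1 y-0.1 z21.82 | F x2.3 y2.7 z3.8 |w 26.1 t15.39
False x-24.3 y-0.1 z20.14 | F x2.1 y0.8 z3.1 |w 26.5 t15.64
False x-24.6 y-0.1 z18.47 | F x3.4 y1.1 z2.4 |w 26.2 t15.89
False x-25.1 y-0.0 z16.67 | F x3.1 y2.0 z0.7 |w 26.4 t16.14
False x-25.7 y0.1 z14.80 | F x1.7 y1.3 z-1.0 |w 26.3 t16.39
False x-26.3 y0.2 z12.98 | F x1.7 y0.5 z-5.1 |w 26.3 t16.64
False x-26.4 y0.3 z11.60 | F x0.5 y1.8 z-6.9 |w 26.1 t16.89
```

```bash
python3 - <<'E'
from st import *
p=O-25*v
for z in np.arange(11,3,-0.8):
    b=arm.move_straight([*p,z],v=8,contact_N=9); s=arm.state(); print(b,cr(s))
    if s["contact_force"][2]>1.5: break
arm.hold(.2); s=arm.state(); print(cr(s),s["moment"].round(2))
E
```

```text
False x-26.2 y0.2 z10.53 | F x-2.1 y0.7 z-5.2 |w 26.1 t17.23
False x-25.7 y0.2 z9.93 | F x-2.5 y1.5 z-4.8 |w 25.8 t17.48
False x-25.0 y0.1 z9.19 | F x-2.1 y1.7 z-5.8 |w 26.3 t17.73
False x-24.6 y0.1 z8.56 | F x-0.9 y2.1 z-6.0 |w 26.3 t17.98
False x-24.3 y0.0 z7.94 | F x0.5 y3.2 z-5.0 |w 26.2 t18.23
False x-24.2 y0.0 z7.50 | F x-0.1 y3.0 z-2.1 |w 26.2 t18.48
False x-24.2 y-0.0 z7.40 | F x-0.7 y4.2 z5.8 |w 26.4 t18.73
x-24.2 y-0.0 z7.41 | F x-1.2 y4.0 z6.6 |w 26.5 t18.93 [0.59 0.12 0.05]
```

```bash
python3 - <<'E'
from st import *
def P(x,z=7.0,y=0.4): return [*(O+x*v+y*n),z]
arm.move_straight(P(-24.5),v=5); arm.hold(.15); print(cr(arm.state()))
b=arm.move_straight(P(-13),v=20,contact_N=13); print(b,cr(arm.state()))
arm.hold(.1); print(cr(arm.state()))
x=-13
for i in range(4):
    x+=1.5; b=arm.move_straight(P(x),v=12,contact_N=8); print(b,cr(arm.state()))
    if b: break
E
```

```text
x-24.2 y0.0 z7.40 | F x-1.9 y1.3 z5.3 |w 26.6 t19.43
False x-17.2 y0.3 z7.39 | F x-10.4 y1.1 z12.9 |w 26.3 t20.16
x-17.2 y0.3 z7.39 | F x-9.4 y0.4 z12.8 |w 26.3 t20.26
False x-15.9 y0.4 z7.35 | F x-10.1 y-0.3 z12.5 |w 25.9 t20.53
False x-14.4 y0.3 z7.38 | F x-10.4 y0.9 z12.6 |w 26.1 t20.81
False x-13.0 y0.4 z7.36 | F x-10.5 y0.1 z12.9 |w 26.4 t21.08
False x-11.4 y0.4 z7.38 | F x-10.5 y-0.3 z12.6 |w 26.3 t21.36
```

```bash
python3 - <<'E'
from st import *
def P(x,z=7.0,y=0.4): return [*(O+x*v+y*n),z]
x=-7
for z in (8.5,10):
    arm.move_straight(P(x,z),v=8,contact_N=12); print(z,cr(arm.state()))
z=10
for i in range(5):
    x+=1.2; b=arm.move_straight(P(x,z),v=12,contact_N=8); s=arm.state(); print(b,cr(s))
    if s["contact_force"][2]<-3: z-=.7
    if s["contact_force"][2]>3: z+=.7
E
```

```text
8.5 x-11.5 y0.4 z7.50 | F x-0.2 y-0.3 z2.2 |w 26.5 t21.57
10 x-10.7 y1.1 z8.00 | F x-4.6 y-2.6 z-7.7 |w 26.3 t22.55
False x-9.2 y1.1 z8.10 | F x-5.0 y-2.6 z-8.3 |w 26.4 t22.80
False x-6.9 y1.0 z7.97 | F x-4.4 y-1.7 z-8.7 |w 26.3 t23.07
False x-4.2 y0.9 z7.98 | F x-4.6 y-0.6 z-10.2 |w 26.7 t23.33
False x-2.1 y0.7 z7.82 | F x-3.1 y-0.1 z-7.7 |w 26.3 t23.60
False x-0.7 y0.6 z7.57 | F x-4.2 y0.2 z-4.3 |w 26.3 t23.87
```

```bash
python3 - <<'E'
from st import *
def P(x,z=7.0,y=0.4): return [*(O+x*v+y*n),z]
x=-0.6; z=8.0; last=[]
for i in range(26):
    x+=1.0; b=arm.move_straight(P(x,z),v=12,contact_N=7); s=arm.state(); f=s["contact_force"]; fx=f[:2]@v
    px=(s["tcp_pos"][:2]-O)@v; print(b,round(x,1),cr(s))
    last.append(fx)
    if b or fx<-9 or s["t"]>33: break
    if f[2]<-3: z-=.3
    if f[2]>3: z+=.3
E
```

```text
False 0.4 x0.6 y0.5 z7.87 | F x-3.6 y-0.2 z-7.5 |w 26.4 t24.15
False 1.4 x1.7 y0.5 z7.73 | F x-3.7 y0.1 z-6.8 |w 26.1 t24.40
False 2.4 x2.7 y0.4 z7.61 | F x-3.9 y0.6 z-4.5 |w 26.0 t24.65
False 3.4 x3.2 y0.4 z7.54 | F x-4.7 y0.7 z-1.9 |w 26.2 t24.90
False 4.4 x4.2 y0.4 z7.56 | F x-5.7 y0.7 z-2.3 |w 26.2 t25.15
False 5.4 x5.3 y0.4 z7.56 | F x-5.9 y0.8 z-1.5 |w 26.7 t25.40
False 6.4 x6.0 y0.4 z7.55 | F x-5.5 y1.1 z-1.8 |w 26.0 t25.65
False 7.4 x6.6 y0.4 z7.55 | F x-6.3 y0.7 z-1.1 |w 26.6 t25.90
False 8.4 x7.3 y0.4 z7.56 | F x-7.4 y0.4 z-0.5 |w 26.1 t26.15
False 9.4 x7.8 y0.4 z7.55 | F x-7.2 y-0.5 z0.4 |w 26.7 t26.40
False 10.4 x7.8 y0.4 z7.55 | F x-9.7 y-0.0 z1.3 |w 26.2 t26.65
```

```bash
python3 - <<'E'
from st import *
def P(x,z=7.0,y=0.4): return [*(O+x*v+y*n),z]
for x in (11.2,12):
    b=arm.move_straight(P(x,7.9),v=8,contact_N=6); print(b,cr(arm.state()))
arm.hold(.2)
b=arm.move_straight(P(9.3,7.9),v=20); arm.hold(.1); print(cr(arm.state()))
arm.command_gripper(45,30); arm.hold(.2); print(cr(arm.state()))
d=arm.get_image("wrist"); cv2.imwrite("pics/w_rel.png",d["image"][:,:,::-1]); pickle.dump(d,open("w_rel.pkl","wb"))
E
```

```text
True x7.6 y0.5 z7.49 | F x1.3 y-0.8 z4.0 |w 25.8 t26.86
True x7.1 y0.5 z7.50 | F x-0.6 y-0.9 z4.3 |w 26.1 t27.57
x6.7 y0.6 z7.52 | F x-6.5 y-0.2 z5.1 |w 26.1 t28.26
x9.5 y0.4 z7.82 | F x0.7 y0.8 z0.6 |w 45.2 t28.78
```

View pics/w_rel.png

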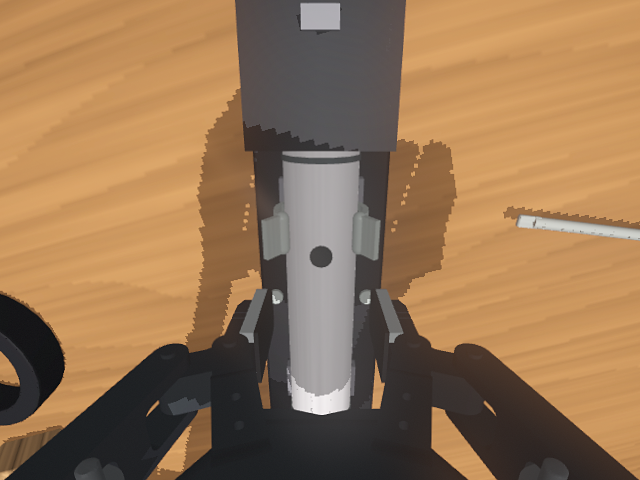

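```bash
python3 - <<'E'
from st import *
def P(x,z=7.0,y=0.4): return [*(O+x*v+y*n),z]
arm.command_gripper(20,60); arm.hold(.1); print(cr(arm.state()))
x=9.3;z=7.9
for i in range(16):
    x+=0.8; arm.move_straight(P(x,z),v=12); s=arm.state(); f=s["contact_force"]; fx=f[:2]@v
    print(round(x,1),cr(s))
    if fx<-12.5 or s["t"]>36: break
    if f[2]>4: z+=.3
    if f[2]<-4: z-=.3
E
```

```text
x9.4 y0.4 z8.14 | F x0.0 y-0.8 z2.2 |w 26.2 t29.23
10.1 x9.3 y0.4 z8.12 | F x-3.0 y-0.9 z4.3 |w 26.2 t29.48
10.9 x9.3 y0.4 z8.12 | F x-5.1 y-0.6 z5.5 |w 26.1 t29.73
11.7 x9.2 y0.4 z8.14 | F x-6.1 y-1.2 z4.3 |w 26.3 t29.98
12.5 x9.1 y0.4 z8.15 | F x-5.4 y-1.5 z5.3 |w 26.2 t30.23
13.3 x9.1 y0.4 z8.15 | F x-7.6 y-2.1 z3.7 |w 26.2 t30.48
14.1 x9.0 y0.4 z8.13 | F x-9.1 y-1.4 z4.8 |w 26.1 t30.73
14.9 x8.9 y0.4 z8.15 | F x-10.9 y-2.5 z4.9 |w 26.4 t30.98
15.7 x8.9 y0.5 z8.13 | F x-12.5 y-1.8 z4.4 |w 26.2 t31.23
16.5 x8.8 y0.5 z8.16 | F x-13.1 y-2.8 z3.5 |w 26.5 t31.48
```

```bash
python3 - <<'E'
from st import *
def P(x,z=7.0,y=0.4): return [*(O+x*v+y*n),z]
arm.move_straight(P(12.5,8.2),v=20); print(cr(arm.state()))
arm.command_gripper(60,30); arm.hold(.2); print(cr(arm.state()))
arm.command_gripper(85)
d=arm.get_image("wrist"); cv2.imwrite("pics/w_rel2.png",d["image"][:,:,::-1]); pickle.dump(d,open("w_rel2.pkl","wb"))
arm.move_straight(P(12.5,60),v=70,contact_N=8); print(cr(arm.state()))
p=P(-70,130); arm.move_straight(p,v=120); arm.hold(.2); print(cr(arm.state()))
d=arm.get_image("wrist"); cv2.imwrite("pics/w_fin.png",d["image"][:,:,::-1]); pickle.dump(d,open("w_fin.pkl","wb"))
E
```

```text
x9.1 y0.4 z8.09 | F x-7.4 y-1.3 z7.1 |w 26.1 t31.85
x12.7 y0.4 z8.16 | F x0.7 y-0.8 z0.3 |w 60.0 t32.48
x12.1 y0.5 z59.70 | F x-0.3 y-0.9 z-0.7 |w 85.0 t33.79
x-69.8 y0.4 z129.40 | F x-1.0 y0.4 z-0.0 |w 84.6 t35.04
```

View pics/w_fin.png

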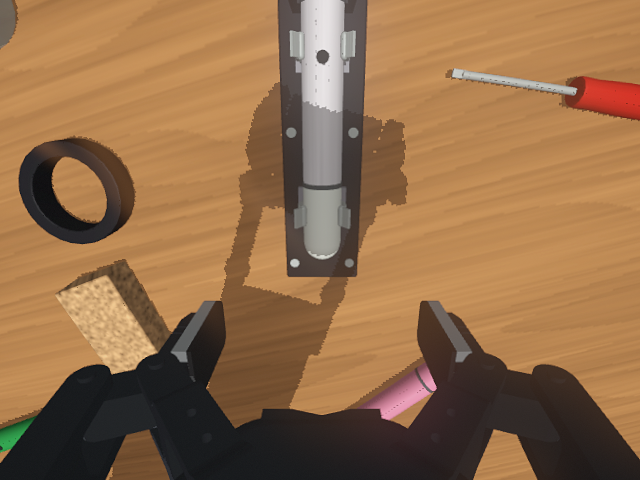

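View pics/w_rel2.png

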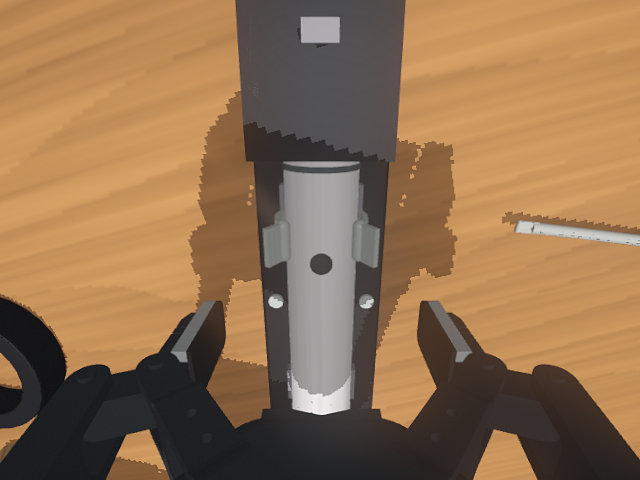

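```bash
python3 - <<'E'
from h import *
C=np.load("cr.npy"); v=C[2:]; n=np.array([-v[1],v[0]]); O=C[:2]-1.5*v-0.4*n
def dot(d,guess):
    g=d["image"].max(2); m=(g<90).astype(np.uint8); k,l,st,ce=cv2.connectedComponentsWithStats(m)
    i=np.argmin(np.hypot(*(ce-guess).T)); return ce[i],st[i][4]
for f,g in (("w_rel",(321,257)),("w_rel2",(321,264)),("w_fin",(323,57))):
    d=pickle.load(open(f+".pkl","rb")); c,a=dot(d,g); P=onplane(d,[c],66)[0,:2]-O; print(f,c,a,"x %.2f y %.2f"%(P@v,P@n))
d=pickle.load(open("w_fin.pkl","rb")); P=onplane(d,[[321.5,259]],50)[0,:2]-O; print("dome end",P@v,P@n)
d=pickle.load(open("w_fin.pkl","rb")); c=cloud(d); print("z top tube",[c[r,322,2].round(1) for r in (20,90,130,170,220)])
d=pickle.load(open("w_lamp.pkl","rb")); cc,a=dot(d,(317,93)); P=onplane(d,[cc],60)[0,:2]; print("dot vs lamp mid at start",(P-[567.4,213])@[.9977,-.0677])
d=pickle.load(open("w_hov.pkl","rb")); cc,a=dot(d,(321,247)); P=onplane(d,[cc],114)[0,:2]-O; print("dot at hover",P@v)
E
```

```text
w_rel [320.71546961 256.43093923] 362 x 48.02 y 0.47
w_rel2 [320.79487179 263.8034188 ] 351 x 48.07 y 0.42
w_fin [321.40625  55.96875] 32 x 47.70 y 0.71
dome end -94.32476943973735 0.5028564064863954
z top tube [np.float64(64.5), np.float64(65.5), np.float64(64.5), np.float64(64.4), np.float64(65.5)]
dot vs lamp mid at start 37.59912999146384
dot at hover 14.91811891005612
```

The lamp dot stayed put (48.0 to 48.1 mm) under a 13 N push and through the release, so the tail is against the end. The tube top at z≈65–66 matches a seated lamp. I'm handing in.

```bash
python3 - <<'E'
from workcell import arm
print(arm.state()["t"]); arm.finish_job(); print(arm.state()["t"])
E
```

```text
35.0917
the job is handed in; nothing more can be done
the job is handed in; nothing more can be done
```

The lamp is back on its charger. I took it from the rest, snapped it into both clips with the tail about 10 mm short of the socket, slid it in until it stopped, released it and backed the arm off. I handed in at about 35 s of the 45 s allowed; no verdict was reported.

**Last checks:**
- **Height:** the tube top reads 64.4–65.5 mm, about right for a seated lamp (nominal 66 mm).
- **Sideways:** the lamp is about 0.5 mm off the line I estimated for the cradle.
- **Depth:** the tail is about 23 mm into the socket by camera.
- **At the stop:** sliding took about 4–6 N, rose to about 7 N, then the lamp stopped. A second push to 13 N did not move it (dot at 48.0 mm before, 48.1 mm after letting go). I could not measure the contact force on the pin directly.

**What went wrong or disagreed:**
- **First grip:** it caught only the crown of the tube, because the fingertips sit about 30 mm above the reported TCP. I regripped lower.
- **Sliding in:** early on I was pressing down with about 13 N. When I corrected that, the lamp briefly rode about 0.7 mm high.
- **Pushing on the stop:** the pads crept back along the tube, which at first looked as if the lamp had sprung back. The pictures before and after show it had not moved.

I touched nothing else on the bench, but I did not measure the other objects' positions at the end.

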